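# Load and clamp a frame rail in the end-boring jig

### The job

Load the loose wooden rail flat into the boring jig: gently press its long edge up against both steel dowels, then slide it along them and press its end flush against the drill guide block. Only when it is fully home, swing the cam lever round until the cam grips the rail firmly but without undue force, and leave it clamped there, with nothing else on the bench disturbed.

Things in the scene. Friction and masses are not known exactly. Their poses are not given: they have to be found in the camera images.
- rail: The loose workpiece: a planed wooden rail, 200 long (its x) x 60 wide (its y) x 22 mm thick (z), about 0.18 kg, lying flat on the bench. Origin at the centre of its underside. Both ends and both edges are alike, so it may go in either way round.
- jig: Plywood base of the jig, 310 (x) x 200 (y) x 18 mm thick, screwed to the bench, +x to the robot's left, +y towards the robot. Origin: centre of its underside; z up. The rail lies on its top, length along jig x; with an edge on both dowels its centre line is at jig y = -14 mm. All is hard, so feel for contact: push with 5 to 10 N; a dowel may take 30 N, the guide block 20 N.
- dowel_a: Upright steel dowel, 12 mm diameter, standing 30 mm above the jig's base, at jig x = -90, y = -50 mm. Origin at its foot on the base's top, on its axis.
- dowel_b: The second such dowel, at jig x = +44, y = -50 mm. Origin at its foot on the base's top, on its axis. The rail's edge goes against the jig +y side of both dowels.
- guide_foot: Aluminium foot, 30 (x) x 76 (y) x 36 mm, bolted on the base's +x end, that carries the drill guide block on rods. Origin: foot of its jig -x face, mid-width, at the base's top; axes as the jig's. The block (22 x 76 x 42 mm high, two bushes) stands ahead of it, locked at some setting: its flat inner face, facing jig -x, is 27 to 53 mm ahead of the origin. Not measured: feel for it with the rail.
- cam_block: Steel foot plate 40 x 40 x 3 mm of the cam clamp, on the base at the rail's jig +y side, carrying the wooden cam and lever. Origin on the pivot axis at the base's top; its place varies a few mm about jig x = 20, y = 43 mm. The rubber-faced cam: a disc of radius 24 mm, 10 mm off the pivot, 3.5 to 25 mm above the base; the pivot's nut ends 34 mm above the base.
- cam_lever (a joint): Angle of cam and lever about the upright pivot. 0 = open: the lever points 0.52 rad anticlockwise (from above) of jig +x and the cam about 12 mm clear of a home rail. It grows anticlockwise, to jig +y; the cam meets the rail at about 1.2 to 1.5 rad, then grips harder (end 1.8). Stays where left; 3 to 4 N at the lever's end moves it free, 8 N grips firmly, over 12 N is too much.
- lever_end (a point): Point on the lever's top face, 100 mm from the pivot, near its rounded free end. The lever is a straight wooden bar 18 mm wide, its top 24 mm and its underside 4.5 mm above the base's top, its rounded end 115 mm from the pivot.
- glue_bottle: Bystander: yellow glue bottle, 58 mm diameter, 185 mm high. Origin at the centre of its foot.
- try_square: Bystander: try square lying flat, wooden stock 110 x 22 x 18 mm with a 150 mm steel blade. Origin under the centre of the stock.
- offcut: Bystander: wooden offcut 90 x 45 x 45 mm. Origin at the centre of its underside.
- hammer: Bystander: hammer lying on the bench. Origin near its middle, at bench height.
Things that resemble listed ones, but are neither listed nor needed, are in the scene too. What is shaped like the rail but purple or yellow is not meant.

How it is judged:
By the outcome, as a careful person would: the job done as asked, in the order asked, and still so for the second after the job is handed in, with the robot touching nothing.
It also fails if it takes over 72 s, if anything falls off the work surface, if the arm or the gripper's body presses on something with over 40 N, if the wrist force passes 120 N, or if a joint passes its speed limit or range.

### The arm

A 6-joint arm with a two-finger parallel gripper is mounted at the origin on the work surface. World frame = base frame: x ahead of the robot, y to its left, z up, the work surface at z = 0. Lengths are in m, angles in rad, forces in N, time in s.
With the tool pointing down it reaches from about 0.3 to 0.875 m from the base axis. Payload 6.4 kg.
Tool frame: the origin (TCP) lies between the finger pads; the fingertips stand ctrl.tip_extent ahead of it and the grasp point (between the pads) is the TCP (ctrl.tip_extent is the distance from the TCP to the fingertips, in m); z points along the fingers, y is the line along which they close (so a half turn about z gives the same grasp; the last joint's range is limited). The gripper opens to 85 mm and grips with 20 to 120 N. Pads are 22 mm wide; open, the fingers measure 114 mm over their backs; the gripper's body (76 mm by 85 mm) begins 54 mm behind the grasp point. The pads swing forward as they close: fully open they stand 13 mm farther back than shut.
Start: joints at [1.105, 0.181, 1.607, -0, 1.354, -0.206], TCP at [0.148, 0.556, 0.25] pointing down, gripper open.
Joint ranges: [-2.99, 2.99], [-0.89, 2.07], [0.3, 2.58], [-1.14, 4.28], [0, 2.63], [-3.12, 3.12]. Speed limits (rad/s): [2.57, 2.57, 3.01, 3.14, 3.14, 3.14].

### API

Orientations are given as a unit quaternion [w, x, y, z].
In Python, from bench import ctrl gives the robot as it stands.
- The arm moves only by the tool send_rows, never from a script. Its arguments are lists of equal length, an entry for each row: "dr": the turn, a rotation vector about the tool's x, y, z in units of 6 degrees (1.0 is 6 degrees), a list of three; "xyz": the shift along the tool's x, y, z in cm, a list of three; "jaw": the opening in per cent of the stroke, from 0 (shut) to 100 (fully open). In form: {"dr": [[wx, wy, wz], ...], "xyz": [[dx, dy, dz], ...], "jaw": [jaw, ...]}. A call has exactly 8 rows; each row is the pose to reach, as a shift and turn from the pose commanded when the call began, along the tool's axes at that moment; what a row does not reach only later rows make up. A row lasts 1/8 s, in which the tool goes at most 62.5 mm and 10.7 degrees, less where a joint would pass 70% of its speed; a pose out of reach is approached as far as the arm can. A call with a gripper value outside its range is refused whole. The fingers move at their own pace and stop on an object; the grip force is fixed at half the most. Time passes only in rows, so rows that repeat a pose let the fingers close, or fill a call up. It gives the time, the measured TCP pose, the force, the opening and the grip force at its end, in the units of the state.
- ctrl.get_obs(): the state, without advancing time (a new reading comes with each control period).
- ctrl.camera(name): name is "scene" or "top" or "wrist"; returns the picture (384x512x3 uint8, red, green, blue); there is no depth.
- ctrl.calibration(name): a dict with "camera_matrix" (3x3 intrinsics, pixels), "world_from_camera" (4x4, takes a point from camera to world coordinates). Camera axes: x right, y up, looking along -z (the intrinsics and any distortion apply to the point x, -y, -z); pixel columns grow to the right and rows downward; lengths in m; the calibration is good to about 2 mm. A picture is of the moment at which its call begins: read the wrist's pose just before it. calibration takes no time and is no camera call; for the wrist camera it gives the pose at the moment of the call.
- ctrl.hand_in(): hands the job in; it is judged then, once.
The state is a dict: "time_s": time; "q": joint angles; "dq": joint speeds; "joint_efforts": joint torques, N m; "eef_pos": TCP position; "eef_rot": TCP orientation; "wrist_force": force on the tool from outside, world axes, zero at the start; "torque": the same for the moment, N m; "opening": opening from 0.0 (shut) to 1.0 (fully open); "grasp_force": force on a finger pad.
Only numpy, scipy, OpenCV 4.12 (cv2) and the standard library are available. Lean on these libraries where they do the work, as an engineer would, in place of code of your own. Each camera call takes 0.05 s, during which the arm holds its last target. There are 200 camera calls.

## Working session

There is one attempt and no reset: what is moved stays moved. The work goes in short steps, Python scripts to look and compute and a tool call to move; the robot and the scene stay as the last step left them, time stands still between calls to the robot, and variables do not carry over. Pictures are saved under pics/ and viewed, at most 10 in all, crops included, and the job is handed in when it is done.

Besides the shell and the picture viewer there is one more tool, called as a command line: name --argument value ..., lists and objects as JSON in quotes. send_rows: Moves the arm, as the interface text tells. Its arguments: {"type":"object","properties":{"dr":{"type":"array","items":{"type":"array","items":{"type":"number"}}},"xyz":{"type":"array","items":{"type":"array","items":{"type":"number"}}},"jaw":{"type":"array","items":{"type":"number"}}},"required":["dr","xyz","jaw"]}

```bash
ls; mkdir -p pics; python3 - <<'E'
from bench import ctrl
import cv2,numpy as np
print(ctrl.tip_extent)
o=ctrl.get_obs();print(o)
for n in ["scene","top"]:
    c=ctrl.calibration(n);print(n,c)
    im=ctrl.camera(n);cv2.imwrite(f"pics/{n}0.png",cv2.resize(im[:,:,::-1],(800,600),interpolation=cv2.INTER_CUBIC));np.save(f"pics/{n}0.npy",im)
E
```

```text
pics
0.019
{'time_s': 0.0, 'q': array([ 1.10472150e+00,  1.81566199e-01,  1.60800284e+00, -3.58486164e-05,
        1.35380089e+00, -2.06294887e-01]), 'dq': array([ 7.28685229e-07, -1.27830004e-03, -3.57667447e-04, -1.35957818e-05,
        1.67496608e-04,  2.58212490e-04]), 'joint_efforts': array([ 1.37249517e-04, -4.44857669e+01, -3.51336980e+01, -1.28583524e-04,
        9.15859826e-03,  2.15378350e-05]), 'eef_pos': array([0.14745024, 0.55523336, 0.24937248]), 'eef_rot': array([-2.76630662e-04,  1.29521144e-01,  9.91576262e-01, -8.44666952e-04]), 'wrist_force': array([-0.33699591,  0.22700505, -0.01810761]), 'torque': array([-0.00615938, -0.02870683, -0.02026424]), 'grasp_force': 0.0, 'opening': 1.0001684821559362}
scene {'camera_matrix': array([[495.05261284,   0.        , 254.50557723],
       [  0.        , 495.05261284, 195.11970637],
       [  0.        ,   0.        ,   1.        ]]), 'world_from_camera': array([[-0.15651213, -0.84964058,  0.50360187,  1.28058806],
       [ 0.98761546, -0.12898278,  0.0893261 ,  0.1478873 ],
       [-0.0109391 ,  0.51134561,  0.85930553,  1.40516046],
       [ 0.        ,  0.        ,  0.        ,  1.        ]])}
top {'camera_matrix': array([[355.63443121,   0.        , 263.4125906 ],
       [  0.        , 355.63443121, 190.05329012],
       [  0.        ,   0.        ,   1.        ]]), 'world_from_camera': array([[ 0.01028446,  0.99147929, -0.1298578 ,  0.34052439],
       [-0.99962265,  0.01350204,  0.02392164,  0.02307116],
       [ 0.02547116,  0.12956278,  0.99124402,  1.30927784],
       [ 0.        ,  0.        ,  0.        ,  1.        ]])}
```

View pics/scene0.png

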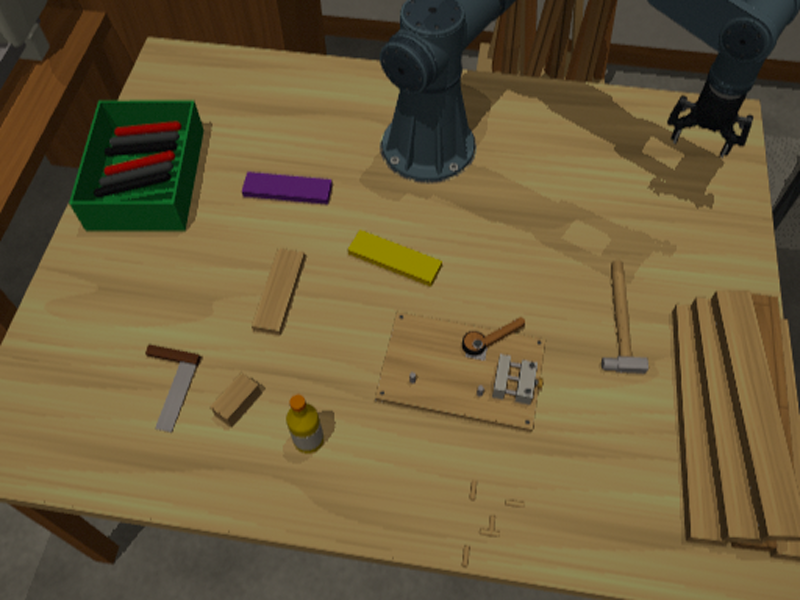

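View pics/top0.png

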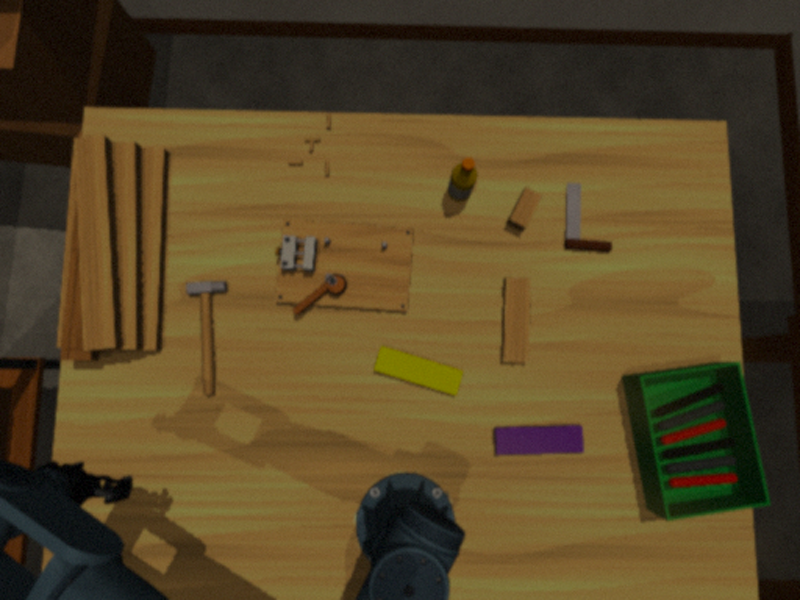

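Scene picture (800x600): the natural-wood rail is at (278,290). It could be confused with the yellow piece (395,257), the purple piece (288,187), the offcut (237,400) and the board stack at (740,420). The plain wood piece at (278,290) is the right one. The jig is at (460,370) and the lever end at (520,323). I'll check these in a close crop.

```bash
cat > h.py <<'E'
from bench import ctrl
import cv2,numpy as np
from scipy.spatial.transform import Rotation as R
def ray(cal,u,v,z):
    K=cal["camera_matrix"];T=cal["world_from_camera"]
    d=np.linalg.inv(K)@[u,v,1];d=T[:3,:3]@(d*[1,-1,-1]);o=T[:3,3]
    return o+d*(z-o[2])/d[2]
def proj(cal,P):
    T=cal["world_from_camera"];p=T[:3,:3].T@(np.asarray(P)-T[:3,3]);p=p*[1,-1,-1]
    q=cal["camera_matrix"]@p;return q[:2]/q[2]
def toolrot(o=None):
    o=o or ctrl.get_obs();w,x,y,z=o["eef_rot"];return R.from_quat([x,y,z,w])
def move(target,yaw=None):
    "print shift in tool cm & dr units to world TCP target, tool down, tool-y at world angle yaw (mod pi)"
    o=ctrl.get_obs();r=toolrot(o);print("cm",np.round(r.inv().apply(np.asarray(target)-o["eef_pos"])*100,2))
    if yaw is not None:
        best=[]
        for y in(yaw,yaw+np.pi):
            yv=np.array([np.cos(y),np.sin(y),0]);zv=np.array([0,0,-1.]);M=np.c_[np.cross(yv,zv),yv,zv]
            best.append((r.inv()*R.from_matrix(M)).as_rotvec()/np.radians(6))
        for b in best:print("dr",np.round(b,2))
E
python3 - <<'E'
from h import *
im=np.load("pics/scene0.npy")[:,:,::-1]
a=im[150:225,150:210];b=im[190:280,235:355]
A=cv2.resize(a,None,fx=5,fy=5,interpolation=cv2.INTER_CUBIC);B=cv2.resize(b,None,fx=5-.8,fy=5-.8,interpolation=cv2.INTER_CUBIC)
c=np.zeros((380,300+B.shape[1]-15,3),np.uint8);B=B[:380,:c.shape[1]-290]
c[:A.shape[0],:290]=A[:,:290];c[:B.shape[0],290:290+B.shape[1]]=B
print(c.shape);cv2.imwrite("pics/crop1.png",c)
E
```

```text
(380, 789, 3)
```

View pics/crop1.png

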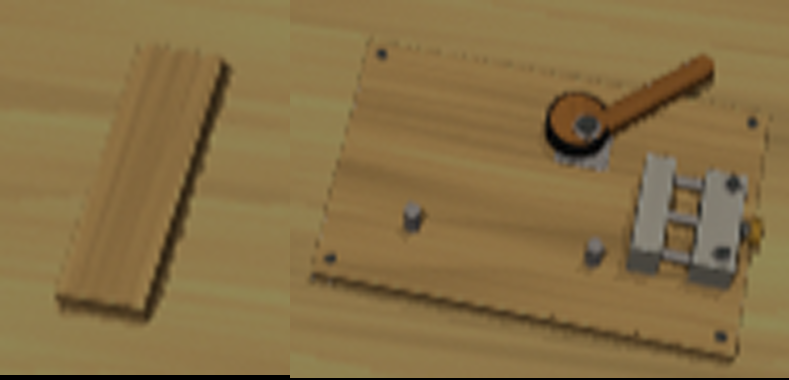

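The close crop confirms the plain wood rail, with corners (140,45), (228,63), (147,305) and (60,295). It also shows the jig with dowel tops at (412,210) and (594,244), the pivot nut at (587,124) and the lever tip at (708,62).

```bash
python3 - <<'E'
from h import *
c=ctrl.calibration("scene")
L=lambda u,v,z:ray(c,150+u/5-.4,150+v/5-.4,z)[:2]
J=lambda u,v,z:ray(c,235+(u-290)/4.2-.4,190+v/4.2-.4,z)[:2]
r=np.array([L(140,45,.022),L(228,63,.022),L(147,307,.022),L(60,296,.022)]);print(r.round(4),r.mean(0))
e=(r[0]+r[1]-r[2]-r[3]);print("rail ang",np.degrees(np.arctan2(e[1],e[0])),np.linalg.norm(e)/2)
j=np.array([J(370,38,.018),J(770,117,.018),J(735,348,.018),J(312,273,.018)]);print(j.round(4),j.mean(0))
ex=j[1]+j[2]-j[0]-j[3];print(np.degrees(np.arctan2(ex[1],ex[0])),np.linalg.norm(ex)/2)
da,db=J(412,209,.048),J(594,243,.048);print("dow",da,db,np.linalg.norm(da-db),np.degrees(np.arctan2(*(db-da)[::-1])))
pv,le=J(587,122,.052),J(708,62,.042);print("piv",pv,"end",le)
print("foot/ block top corners", J(650,156,.06),J(632,250,.06))
th=np.arctan2(*(db-da)[::-1]);M=np.array([[np.cos(th),np.sin(th)],[-np.sin(th),np.cos(th)]])
o=(da+db)/2-M.T@[-.023,-.050];print("origin from dowels",o)
for p in (pv,le,J(630,250,.06),J(650,156,.06),J(632,262,.02)): print((M@(p-o)).round(4))
move([*r.mean(0),.25],np.arctan2(e[1],e[0])+np.pi/2)
E
```

```text
[[ 0.3663 -0.2777]
 [ 0.3719 -0.2151]
 [ 0.5645 -0.2253]
 [ 0.5651 -0.2824]] [ 0.46695174 -0.25012073]
rail ang 177.8066014059088 0.19589365537796907
[[ 0.4812  0.003 ]
 [ 0.5041  0.3122]
 [ 0.6938  0.2989]
 [ 0.6825 -0.0075]] [0.59039564 0.1516777 ]
86.81596301255111 0.3082888578906156
dow [0.63505507 0.0585885 ] [0.64192051 0.1909189 ] 0.13250837452424763 87.03009704507193
piv [0.5475404  0.17567123] end [0.47749659 0.26049289]
foot/ block top corners [0.57274309 0.22346898] [0.64889483 0.21757978]
origin from dowels [0.58974661 0.15031338]
[0.0231 0.0435]
[0.1042 0.1178]
[ 0.0689 -0.0559]
[0.0722 0.0208]
[ 0.0727 -0.0461]
cm [-5.156e+01 -6.964e+01  4.000e-02]
dr [-1.000e-02  2.000e-02  2.789e+01]
dr [-0.01 -0.   -2.11]
```

```bash
python3 - <<'E'
from h import *
move([.451,-.2495,.12],np.radians(-92.2))
E
```

```text
cm [-50.01 -69.97  13.04]
dr [-1.000e-02  2.000e-02  2.789e+01]
dr [-0.01 -0.   -2.11]
```

send_rows --dr '[[0,0,27.9],[0,0,27.9],[0,0,27.9],[0,0,27.9],[0,0,27.9],[0,0,27.9],[0,0,27.9],[0,0,27.9]]' --xyz '[[-50,-70,0],[-50,-70,0],[-50,-70,0],[-50,-70,0],[-50,-70,0],[-50,-70,0],[-50,-70,0],[-50,-70,0]]' --jaw '[100,100,100,100,100,100,100,100]'

```text
time_s: 1.1
eef_pos: [0.3242, 0.086, 0.2504]
eef_rot: [0.0, 0.773, 0.635, 0.001]
wrist_force: [0.8, 0.2, -0.3]
opening: 0.998
grasp_force: 0.0
```

```bash
python3 - <<'E'
from h import *
move([.451,-.2495,.16],np.radians(-92.2));print(ctrl.get_obs()["q"])
E
```

```text
cm [-30.46  18.93   9.05]
dr [ 1.00e-02 -1.00e-02  1.35e+01]
dr [ 1.00e-02  1.00e-02 -1.65e+01]
[-9.96794684e-02 -4.28880762e-01  2.15007608e+00  1.88504394e-04
  1.41913907e+00  9.52618650e-02]
```

send_rows --dr '[[0,0,13.5],[0,0,13.5],[0,0,13.5],[0,0,13.5],[0,0,13.5],[0,0,13.5],[0,0,13.5],[0,0,13.5]]' --xyz '[[-30.5,18.9,4],[-30.5,18.9,4],[-30.5,18.9,4],[-30.5,18.9,9],[-30.5,18.9,9],[-30.5,18.9,9],[-30.5,18.9,9],[-30.5,18.9,9]]' --jaw '[100,100,100,100,100,100,100,100]'

```text
time_s: 2.1
eef_pos: [0.4517, -0.2476, 0.1586]
eef_rot: [-0.001, 1.0, -0.019, -0.001]
wrist_force: [0.1, -0.1, -0.4]
opening: 1.002
grasp_force: 0.0
```

```bash
python3 - <<'E'
from h import *
move([.451,-.2495,.021],np.radians(-92.2))
c=ctrl.calibration("wrist");im=ctrl.camera("wrist")
# overlay est. rail corners
o=im[:,:,::-1].copy()
for p in [(.3663,-.2777),(.3719,-.2151),(.5645,-.2253),(.5651,-.2824)]:
    q=proj(c,[*p,.022]);print(q.round());cv2.circle(o,tuple(int(t) for t in q),3,(0,0,255),-1)
for p in [(.451,-.2495)]: cv2.circle(o,tuple(int(t) for t in proj(c,[*p,.022])),3,(255,0,0),-1)
cv2.imwrite("pics/w1.png",o)
E
```

```text
cm [-0.03  0.23 13.76]
dr [-0.02  0.03  0.01]
dr [ -0.04  -0.03 -29.99]
[287. 263.]
[224. 261.]
[220.  47.]
[293.  43.]
```

View pics/w1.png

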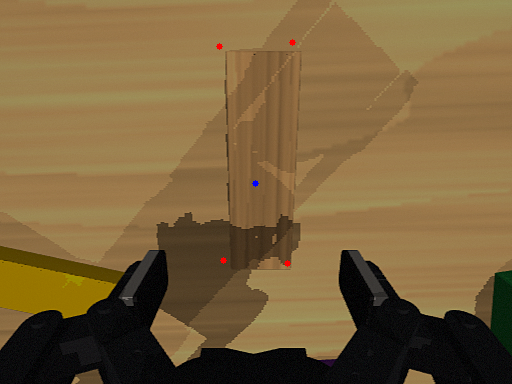

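The wrist view shows the rail between the open jaws, with corners (226,51), (300,51), (291,269) and (232,269). It sits a few mm from my first estimate, so I'll correct.

```bash
python3 - <<'E'
from h import *
c=ctrl.calibration("wrist")
p=np.array([ray(c,u,v,.022)[:2] for u,v in[(226,51),(300,51),(291,269),(232,269)]]);m=p.mean(0);print(p.round(4),m)
e=p[0]+p[1]-p[2]-p[3];a=np.arctan2(e[1],e[0]);print(np.degrees(a))
g=m-.016*np.array([np.cos(a),np.sin(a)])
move([*g,.021],a-np.pi/2)
E
```

```text
[[ 0.5616 -0.2302]
 [ 0.5591 -0.2885]
 [ 0.3595 -0.2812]
 [ 0.3619 -0.222 ]] [ 0.46050642 -0.25547301]
-2.2048554490182135
cm [-0.68  0.8  13.81]
dr [-0.02  0.02 -0.02]
dr [3.000e-02 2.000e-02 2.998e+01]
```

send_rows --dr '[[0,0,0],[0,0,0],[0,0,0],[0,0,0],[0,0,0],[0,0,0],[0,0,0],[0,0,0]]' --xyz '[[-0.7,0.8,5],[-0.7,0.8,9],[-0.7,0.8,12],[-0.7,0.8,13.8],[-0.7,0.8,13.8],[-0.7,0.8,13.8],[-0.7,0.8,13.8],[-0.7,0.8,13.8]]' --jaw '[100,100,100,100,100,50,40,40]'

```text
time_s: 3.15
eef_pos: [0.4463, -0.256, 0.0241]
eef_rot: [0.001, 1.0, -0.016, 0.001]
wrist_force: [-0.9, 1.3, 6.5]
opening: 0.682
grasp_force: 65.3
```

send_rows --dr '[[0,0,0],[0,0,0],[0,0,0],[0,0,0],[0,0,0],[0,0,0],[0,0,0],[0,0,0]]' --xyz '[[0,0,0],[0,0,0],[0,0,0],[0,0,0],[0,0,-1],[0,0,-4],[0,0,-8],[0,0,-10]]' --jaw '[40,40,40,40,40,40,40,40]'

```text
time_s: 4.15
eef_pos: [0.4459, -0.2557, 0.1252]
eef_rot: [0.001, 1.0, -0.016, 0.001]
wrist_force: [0.3, -0.5, -2.4]
opening: 0.683
grasp_force: 65.3
```

```bash
python3 - <<'E'
from h import *
o=ctrl.get_obs();print(o["q"],o["opening"],o["grasp_force"],o["torque"])
th=np.radians(87.0);M=np.array([[np.cos(th),-np.sin(th)],[np.sin(th),np.cos(th)]]);O=np.array([.5897,.1503])
# rail centre start at jig x=-.055, y=-.005 ; grip 16 mm toward -x
for y in(-.006,): 
  t=O+M@[-.055-.016,y];print(t);move([*t,.115],th-np.pi/2)
E
```

```text
[-7.51862134e-01  1.97275327e-01  1.86461813e+00 -8.90792117e-05
  1.07617415e+00  8.50741318e-01] 0.6825317538870783 65.30913591384888 [ 0.00172702  0.06056603 -0.07459691]
[0.59197592 0.07908329]
cm [ 13.54 -33.93   0.97]
dr [  0.04  -0.   -14.8 ]
dr [-0.   -0.04 15.2 ]
```

send_rows --dr '[[0,0,-14.8],[0,0,-14.8],[0,0,-14.8],[0,0,-14.8],[0,0,-14.8],[0,0,-14.8],[0,0,-14.8],[0,0,-14.8]]' --xyz '[[2,-5,1],[4,-10,1],[6,-15,1],[8,-20,1],[10,-25,1],[12,-30,1],[13.5,-33.9,1],[13.5,-33.9,1]]' --jaw '[40,40,40,40,40,40,40,40]'

```text
time_s: 5.15
eef_pos: [0.5914, 0.0826, 0.1129]
eef_rot: [0.0, 0.739, 0.674, 0.001]
wrist_force: [-0.0, -0.7, -1.8]
opening: 0.685
grasp_force: 65.2
```

```bash
python3 - <<'E'
from h import *
o=ctrl.get_obs();print(o["q"],o["opening"],o["grasp_force"],o["eef_pos"])
th=np.radians(87.0);M=np.array([[np.cos(th),-np.sin(th)],[np.sin(th),np.cos(th)]]);O=np.array([.5897,.1503])
t=O+M@[-.055-.016,-.006];print(t);move([*t,.048],th-np.pi/2)
c=ctrl.calibration("scene");im=ctrl.camera("scene")[180:290,225:365]
cv2.imwrite("pics/s2.png",cv2.resize(im[:,:,::-1],None,fx=5,fy=5,interpolation=cv2.INTER_CUBIC))
E
```

```text
[-5.99981223e-02  3.82597835e-01  1.65312434e+00  6.11999423e-04
  1.10499104e+00  3.21298934e-02] 0.6852343416789047 65.24407625198364 [0.59143156 0.0826492  0.11291337]
[0.59197592 0.07908329]
cm [-0.35  0.08  6.49]
dr [ 0.01 -0.01 -0.38]
dr [-1.000e-02 -1.000e-02  2.962e+01]
```

View pics/s2.png

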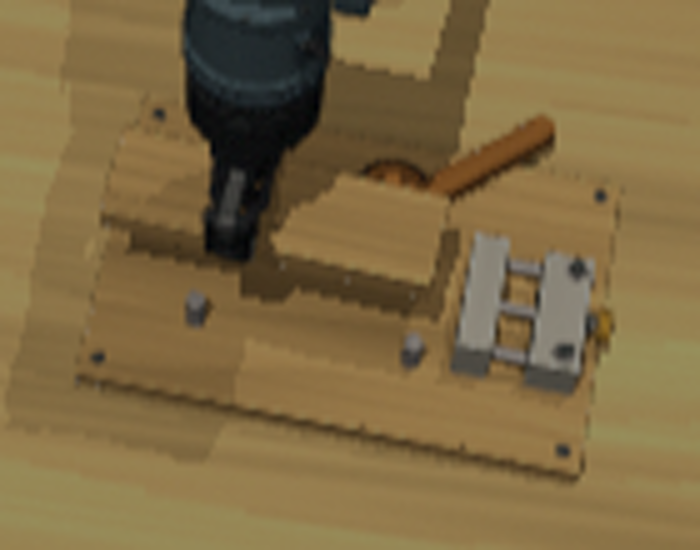

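The rail is held level over the jig, with its end corners at (448,197) and (432,285) and its left front corner at (103,217). The dowels, cam and guide block are all visible. I'll use the held rail to check the scene camera's bias.

```bash
python3 - <<'E'
from h import *
c=ctrl.calibration("scene");o=ctrl.get_obs()
S=lambda u,v,z:ray(c,225+u/5-.4,180+v/5-.4,z)[:2]
yv=toolrot(o).apply([0,1,0])[:2];a=np.arctan2(yv[1],yv[0]);ex=np.array([np.cos(a+np.pi/2),np.sin(a+np.pi/2)]);ey=-ex[::-1]*[1,-1]
print(np.degrees(a))
p=o["eef_pos"][:2]+ex*.016
for n,s in(("r far",(448,197)),("r near",(432,285)),("l near",(103,217))):
    sx=1 if n[0]=="r" else -1; sy=-1 if "near" in n else 1
    ey=np.array([-ex[1],ex[0]]);ey = ey if ey[0]<0 else -ey
    print(n,"pred",(p+sx*.1*ex+sy*.03*ey).round(4),"seen",S(*s,.111).round(4))
da,db=S(197,294,.048),S(413,336,.048);print(da,db)
E
```

```text
-4.916738821399435
r far pred [0.571  0.1995] seen [0.5767 0.2005]
r near pred [0.6308 0.1944] seen [0.6356 0.1969]
l near pred [ 0.6136 -0.0049] seen [0.6206 0.0012]
[0.63170627 0.05917012] [0.63967173 0.19134534]
```

send_rows --dr '[[0,0,0],[0,0,0],[0,0,0],[0,0,0],[0,0,0],[0,0,0],[0,0,0],[0,0,0]]' --xyz '[[0.8,-0.4,0],[0.8,-0.4,0],[0.8,-0.4,0],[0.8,-0.4,2],[0.8,-0.4,4],[0.8,-0.4,5],[0.8,-0.4,5],[0.8,-0.4,5]]' --jaw '[40,40,40,40,40,40,40,40]'

```text
time_s: 6.2
eef_pos: [0.5881, 0.0879, 0.0625]
eef_rot: [0.0, 0.743, 0.67, 0.0]
wrist_force: [-0.0, 0.1, -1.8]
opening: 0.684
grasp_force: 65.2
```

```bash
python3 - <<'E'
from h import *
o=ctrl.get_obs();print(o["eef_pos"],o["wrist_force"],np.degrees(np.arctan2(*toolrot(o).apply([0,1,0])[1::-1])))
im=ctrl.camera("scene")[180:290,225:365]
cv2.imwrite("pics/s3.png",cv2.resize(im[:,:,::-1],None,fx=5,fy=5,interpolation=cv2.INTER_CUBIC))
E
```

```text
[0.58812806 0.08787108 0.0625204 ] [-0.02163737  0.1489239  -1.84432267] -5.890172431500989
```

View pics/s3.png

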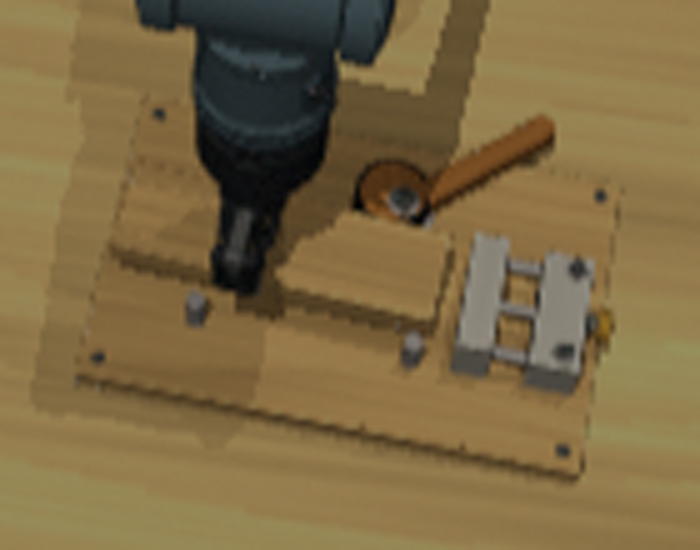

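The rail is just above the base. Its near top edge runs (113,247)–(437,318), and the dowel tops are at (196,294) and (413,336). I'll compare the rail and dowel-line angles in this same view.

```bash
python3 - <<'E'
from h import *
c=ctrl.calibration("scene")
S=lambda u,v,z:ray(c,225+u/5-.4,180+v/5-.4,z)[:2]
def an(a,b):return np.degrees(np.arctan2(*(b-a)[::-1]))
rl,rr,rf=S(113,247,.0605),S(437,318,.0605),S(452,235,.0605)
print("rail",rl,rr,rf,an(rl,rr),np.linalg.norm(rr-rl))
da,db=S(196,294,.048),S(413,336,.048);print("dow",da,db,an(da,db))
a,b=S(78,374,.018),S(580,470,.018);print("jig edge",a,b,an(a,b))
a,b=S(145,98,.018),S(618,185,.018);print("jig far edge",a,b,an(a,b))
ex=(db-da)/np.linalg.norm(db-da);ey=np.array([-ex[1],ex[0]])
print("clear of dowels",[((p-da)@ey-.006)*1e3 for p in(rl,rr)])
g1,g2=S(453,345,.060),S(478,232,.060);print("gap to block",[(g-rr)@ex for g in(g1,g2)],(g1-rf)@ex)
E
```

```text
rail [0.61416053 0.0049105 ] [0.63168557 0.2038764 ] [0.5749566  0.20744607] 84.96634296530911 0.19973621206538555
dow [0.631798   0.05857083] [0.63967173 0.19134534] 86.60624591407836
jig edge [ 0.68163142 -0.00650311] [0.69742992 0.29933766] 87.04296074264192
jig far edge [0.48329184 0.00319596] [0.50132528 0.30988866] 86.63489925210433
clear of dowels [np.float64(8.429978071041234), np.float64(2.7139674604068893)]
gap to block [np.float64(0.012038804699358361), np.float64(0.015353274550879904)] 0.011833609849831122
```

send_rows --dr '[[0,0,-0.3],[0,0,-0.3],[0,0,-0.3],[0,0,-0.3],[0,0,-0.3],[0,0,-0.3],[0,0,-0.3],[0,0,-0.3]]' --xyz '[[0,0,0],[0,0,0.5],[0,0,1],[0,0,1.5],[0,0,1.7],[0,0,1.9],[0,0,1.9],[0,0,1.9]]' --jaw '[40,40,40,40,40,40,40,40]'

```text
time_s: 7.25
eef_pos: [0.588, 0.0879, 0.0433]
eef_rot: [0.0, 0.732, 0.681, 0.0]
wrist_force: [-0.1, 0.3, -2.3]
opening: 0.68
grasp_force: 65.2
```

send_rows --dr '[[0,0,0],[0,0,0],[0,0,0],[0,0,0],[0,0,0],[0,0,0],[0,0,0],[0,0,0]]' --xyz '[[0,0,0.05],[0,0,0.1],[0,0,0.15],[0,0,0.2],[0,0,0.2],[0,0,0.2],[0,0,0.2],[0,0,0.2]]' --jaw '[40,40,40,40,40,40,40,40]'

```text
time_s: 8.25
eef_pos: [0.588, 0.0879, 0.0421]
eef_rot: [0.0, 0.732, 0.681, 0.0]
wrist_force: [-3.1, 0.1, 5.5]
opening: 0.686
grasp_force: 66.1
```

send_rows --dr '[[0,0,0],[0,0,0],[0,0,0],[0,0,0],[0,0,0],[0,0,0],[0,0,0],[0,0,0]]' --xyz '[[0,0,-0.1],[0,0,-0.1],[0,0,-0.3],[0,0,-0.6],[0,0,-0.6],[0,0,-0.6],[0,0,-0.6],[0,0,-0.6]]' --jaw '[78,78,78,78,40,40,40,40]'

```text
time_s: 9.25
eef_pos: [0.5884, 0.0879, 0.0484]
eef_rot: [0.0, 0.732, 0.681, 0.0]
wrist_force: [-2.7, 0.6, 6.4]
opening: 0.682
grasp_force: 64.2
```

send_rows --dr '[[0,0,0],[0,0,0],[0,0,0],[0,0,0],[0,0,0],[0,0,0],[0,0,0],[0,0,0]]' --xyz '[[0,0,-0.2],[0,0,-0.2],[0,0.1,-0.2],[0,0.2,-0.2],[0,0.3,-0.2],[0,0.4,-0.2],[0,0.4,-0.2],[0,0.4,-0.2]]' --jaw '[40,40,40,40,40,40,40,40]'

```text
time_s: 10.25
eef_pos: [0.5917, 0.0876, 0.0493]
eef_rot: [-0.0, 0.732, 0.681, -0.0]
wrist_force: [-0.7, 0.6, -2.8]
opening: 0.676
grasp_force: 64.5
```

send_rows --dr '[[0,0,0],[0,0,0],[0,0,0],[0,0,0],[0,0,0],[0,0,0],[0,0,0],[0,0,0]]' --xyz '[[0,0,0.1],[0,0.05,0.1],[0,0.1,0.1],[0,0.15,0.1],[0,0.2,0.1],[0,0.25,0.1],[0,0.25,0.1],[0,0.25,0.1]]' --jaw '[40,40,40,40,40,40,40,40]'

```text
time_s: 11.25
eef_pos: [0.5943, 0.0875, 0.0484]
eef_rot: [0.0, 0.732, 0.681, 0.0]
wrist_force: [-2.7, 1.0, 4.7]
opening: 0.679
grasp_force: 65.3
```

```bash
python3 - <<'E'
from h import *
o=ctrl.get_obs();print(o["torque"],o["wrist_force"],o["eef_pos"],2*np.degrees(np.arctan2(o["eef_rot"][2],o["eef_rot"][1]))-90)
E
```

```text
[0.11092284 0.53814898 0.00236064] [-2.65969752  0.97085794  4.71099478] [0.59425773 0.08747782 0.04844863] -4.081268480499688
```

send_rows --dr '[[0,0,0],[0,0,0],[0,0,0],[0,0,0],[0,0,0],[0,0,0],[0,0,0],[0,0,0]]' --xyz '[[0,0.05,-0.05],[0,0.1,-0.05],[0,0.15,-0.05],[0,0.2,-0.05],[0,0.2,-0.05],[0,0.2,-0.05],[0,0.2,-0.05],[0,0.2,-0.05]]' --jaw '[40,40,40,40,40,40,40,40]'

```text
time_s: 12.25
eef_pos: [0.5961, 0.0872, 0.0487]
eef_rot: [-0.0, 0.732, 0.681, -0.0]
wrist_force: [-1.5, -0.6, -2.2]
opening: 0.676
grasp_force: 64.5
```

```bash
python3 - <<'E'
from h import *
o=ctrl.get_obs();print(o["torque"],o["wrist_force"],o["eef_pos"],2*np.degrees(np.arctan2(o["eef_rot"][2],o["eef_rot"][1]))-90)
E
```

```text
[-0.02507643  0.2216642   0.12482637] [-1.48696316 -0.58377243 -2.15259598] [0.59607213 0.08723627 0.04869957] -4.080260004672809
```

send_rows --dr '[[0,0,0],[0,0,0],[0,0,0],[0,0,0],[0,0,0],[0,0,0],[0,0,0],[0,0,0]]' --xyz '[[0,0.03,0],[0,0.06,0],[0,0.1,0],[0,0.13,0],[0,0.15,0],[0,0.15,0],[0,0.15,0],[0,0.15,0]]' --jaw '[40,40,40,40,40,40,40,40]'

```text
time_s: 13.25
eef_pos: [0.5965, 0.0872, 0.0485]
eef_rot: [-0.001, 0.732, 0.682, -0.001]
wrist_force: [-6.5, -0.4, 1.4]
opening: 0.675
grasp_force: 64.9
```

```bash
python3 - <<'E'
from h import *
o=ctrl.get_obs();print(o["torque"],o["wrist_force"],o["eef_pos"],2*np.degrees(np.arctan2(o["eef_rot"][2],o["eef_rot"][1]))-90)
E
```

```text
[-0.25351469  1.05297518  0.41764137] [-6.46144664 -0.43400869  1.44028716] [0.59650622 0.08716424 0.04854206] -4.041986120293757
```

send_rows --dr '[[0,0,-0.05],[0,0,-0.05],[0,0,-0.05],[0,0,-0.05],[0,0,-0.05],[0,0,-0.05],[0,0,-0.05],[0,0,-0.05]]' --xyz '[[0,0,0],[0,0,0],[0.1,0,0],[0.2,0,0],[0.35,0,0],[0.5,0,0],[0.5,0,0],[0.5,0,0]]' --jaw '[40,40,40,40,40,40,40,40]'

```text
time_s: 14.25
eef_pos: [0.5973, 0.092, 0.0485]
eef_rot: [-0.0, 0.73, 0.684, -0.001]
wrist_force: [-4.8, -1.2, -0.6]
opening: 0.677
grasp_force: 64.7
```

```bash
cat > s.py <<'E'
from h import *
o=ctrl.get_obs();print(o["torque"].round(3),o["wrist_force"].round(2),o["eef_pos"].round(4),2*np.degrees(np.arctan2(o["eef_rot"][2],o["eef_rot"][1]))-90,o["opening"])
E
python3 s.py
```

```text
[-0.401  0.871  0.458] [-4.76 -1.24 -0.63] [0.5973 0.092  0.0485] -3.7557770989485277 0.6770749344556579
```

send_rows --dr '[[0,0,-0.05],[0,0,-0.1],[0,0,-0.1],[0,0,-0.1],[0,0,-0.1],[0,0,-0.1],[0,0,-0.1],[0,0,-0.1]]' --xyz '[[0,0,0],[0,0,0],[0,0.05,0],[0,0.1,0],[0,0.1,0],[0,0.1,0],[0,0.1,0],[0,0.1,0]]' --jaw '[40,40,40,40,40,40,40,40]'

```text
time_s: 15.25
eef_pos: [0.5981, 0.0922, 0.0486]
eef_rot: [-0.001, 0.727, 0.687, -0.001]
wrist_force: [-7.2, -1.1, 1.1]
opening: 0.68
grasp_force: 64.9
```

```bash
python3 s.py
```

```text
[-0.29   1.092  0.071] [-7.24 -1.12  1.13] [0.5981 0.0922 0.0486] -3.202118854658636 0.6796668709082856
```

send_rows --dr '[[0,0,0.02],[0,0,0.02],[0,0,0.02],[0,0,0.02],[0,0,0.02],[0,0,0.02],[0,0,0.02],[0,0,0.02]]' --xyz '[[0.1,0,0],[0.2,0,0],[0.3,0,0],[0.4,0,0],[0.5,0,0],[0.5,0,0],[0.5,0,0],[0.5,0,0]]' --jaw '[40,40,40,40,40,40,40,40]'

```text
time_s: 16.25
eef_pos: [0.5983, 0.0966, 0.0485]
eef_rot: [-0.001, 0.727, 0.686, -0.001]
wrist_force: [-7.1, -3.2, 0.6]
opening: 0.672
grasp_force: 64.8
```

```bash
python3 s.py
```

```text
[-0.592  1.143  0.256] [-7.07 -3.18  0.63] [0.5983 0.0966 0.0485] -3.2983826457075196 0.6719440998124935
```

send_rows --dr '[[0,0,0],[0,0,0],[0,0,0],[0,0,0],[0,0,0],[0,0,0],[0,0,0],[0,0,0]]' --xyz '[[0.05,0,0],[0.1,0,0],[0.15,0,0],[0.2,0,0],[0.25,0,0],[0.3,0,0],[0.3,0,0],[0.3,0,0]]' --jaw '[40,40,40,40,40,40,40,40]'

```text
time_s: 17.25
eef_pos: [0.5985, 0.0996, 0.0486]
eef_rot: [-0.001, 0.727, 0.686, -0.001]
wrist_force: [-7.3, -3.7, 1.2]
opening: 0.677
grasp_force: 64.9
```

send_rows --dr '[[0,0,0],[0,0,0],[0,0,0],[0,0,0],[0,0,0],[0,0,0],[0,0,0],[0,0,0]]' --xyz '[[0.04,0,0],[0.08,0,0],[0.12,0,0],[0.16,0,0],[0.2,0,0],[0.2,0,0],[0.2,0,0],[0.2,0,0]]' --jaw '[40,40,40,40,40,40,40,40]'

```text
time_s: 18.25
eef_pos: [0.5986, 0.1016, 0.0485]
eef_rot: [-0.001, 0.727, 0.686, -0.001]
wrist_force: [-6.9, -4.2, 0.9]
opening: 0.678
grasp_force: 64.9
```

```bash
python3 s.py
```

```text
[-0.682  1.182  0.208] [-6.87 -4.22  0.93] [0.5986 0.1016 0.0485] -3.298789902254242 0.6775171140771067
```

Still sliding on friction alone (3–4 N). I'll continue in small steps.

send_rows --dr '[[0,0,0],[0,0,0],[0,0,0],[0,0,0],[0,0,0],[0,0,0],[0,0,0],[0,0,0]]' --xyz '[[0.04,0,0],[0.08,0,0],[0.12,0,0],[0.16,0,0],[0.2,0,0],[0.2,0,0],[0.2,0,0],[0.2,0,0]]' --jaw '[40,40,40,40,40,40,40,40]'

```text
time_s: 19.25
eef_pos: [0.5987, 0.102, 0.0485]
eef_rot: [0.0, 0.727, 0.686, -0.002]
wrist_force: [-8.3, -9.9, 1.6]
opening: 0.676
grasp_force: 64.9
```

send_rows --dr '[[0,0,0],[0,0,0],[0,0,0],[0,0,0],[0,0,0],[0,0,0],[0,0,0],[0,0,0]]' --xyz '[[0.04,0,0],[0.08,0,0],[0.12,0,0],[0.16,0,0],[0.2,0,0],[0.2,0,0],[0.2,0,0],[0.2,0,0]]' --jaw '[40,40,40,40,40,40,40,40]'

```text
time_s: 20.25
eef_pos: [0.5987, 0.1021, 0.0485]
eef_rot: [0.001, 0.727, 0.686, -0.003]
wrist_force: [-10.8, -18.4, 1.9]
opening: 0.677
grasp_force: 65.0
```

```bash
python3 s.py
```

```text
[-2.96   1.476  0.301] [-10.85 -18.44   1.88] [0.5987 0.1021 0.0485] -3.2963112413812325 0.6771405927118751
```

send_rows --dr '[[0,0,0],[0,0,0],[0,0,0],[0,0,0],[0,0,0],[0,0,0],[0,0,0],[0,0,0]]' --xyz '[[-0.1,0,0],[-0.2,0,0],[-0.25,0,0],[-0.25,-0.05,0],[-0.25,-0.05,0],[-0.25,-0.05,0],[-0.25,-0.05,0],[-0.25,-0.05,0]]' --jaw '[40,40,40,40,40,40,40,40]'

```text
time_s: 21.25
eef_pos: [0.5986, 0.102, 0.0485]
eef_rot: [0.0, 0.727, 0.686, -0.002]
wrist_force: [-6.9, -9.3, 0.4]
opening: 0.676
grasp_force: 64.7
```

```bash
python3 s.py
```

```text
[-1.331  1.016  0.278] [-6.86 -9.26  0.44] [0.5986 0.102  0.0485] -3.2974633877751387 0.676275021449531
```

send_rows --dr '[[0,0,0],[0,0,0],[0,0,0],[0,0,0],[0,0,0],[0,0,0],[0,0,0],[0,0,0]]' --xyz '[[0,0,0],[0,0,0],[0,0,0],[0,0,0],[0,0,-0.5],[0,0,-3],[0,0,-8],[-2,-3,-12]]' --jaw '[80,80,80,80,80,80,80,80]'

```text
time_s: 22.25
eef_pos: [0.5698, 0.0857, 0.1715]
eef_rot: [0.001, 0.727, 0.687, 0.001]
wrist_force: [1.1, -0.1, 0.2]
opening: 0.803
grasp_force: 0.0
```

```bash
python3 - <<'E'
from h import *
o=ctrl.get_obs();print(o["eef_pos"],o["wrist_force"])
im=ctrl.camera("wrist");cv2.imwrite("pics/w4.png",im[:,:,::-1])
E
```

```text
[0.56976318 0.08566947 0.1714937 ] [ 1.0581085  -0.06595863  0.18645574]
```

View pics/w4.png

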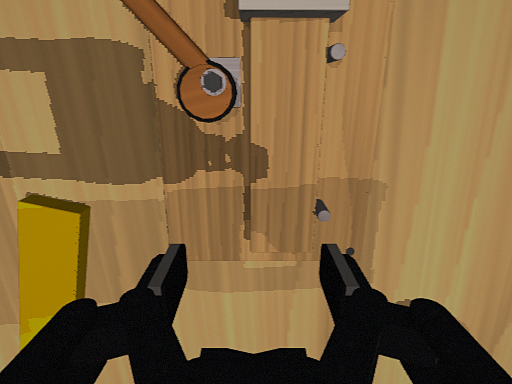

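The wrist view shows the rail against both dowels (tops at (338,51) and (322,214)) and its end at the guide block at row 18. The pivot nut is at (213,82), and the lever runs to about (140,0).

```bash
python3 - <<'E'
from h import *
c=ctrl.calibration("wrist")
W=lambda u,v,z:ray(c,u,v,z)[:2]
pv=W(213,82,.052);l=W(140,0,.042);da,db=W(322,214,.048),W(338,51,.048)
print("piv",pv,"dow",da,db,np.linalg.norm(db-da),np.degrees(np.arctan2(*(db-da)[::-1])))
rl=[W(252,17,.040),W(329,18,.040),W(249,254,.040),W(322,252,.04)];print("rail",np.round(rl,4))
a=np.arctan2(*(l-pv)[::-1]);print("lever world ang",np.degrees(a),"jig",a-np.radians(86.7))
pv2=np.array([.5475-.006,.1757-.0035]);print("piv scene-corrected",pv2)
E
```

```text
piv [0.54185719 0.17283462] dow [0.62880258 0.05476439] [0.63884151 0.18957764] 0.1351865132469462 85.74130435106343
rail [[0.5748 0.2177]
 [0.6334 0.2137]
 [0.5597 0.0128]
 [0.6313 0.0106]]
lever world ang 129.30801275883377 jig 0.7436501103734017
piv scene-corrected [0.5415 0.1722]
```

```bash
cat > lev.py <<'E'
import sys
from h import *
def tgt(phi,gap,r=.095,pv=(.542,.1725)):
    a=np.radians(phi);e=np.array([np.cos(a),np.sin(a)]);t=np.array([-e[1],e[0]]);return np.array(pv)+r*e-(.020+gap)*t
if __name__=="__main__":
    phi,gap,z=map(float,sys.argv[1:4]);p=tgt(phi,gap);print(p)
    o=ctrl.get_obs();print(o["eef_pos"].round(4),o["wrist_force"].round(2),o["torque"].round(2))
    move([*p,z],np.radians(phi))
E
python3 lev.py 129.3 .007 .1
```

```text
[0.5027225 0.2631161]
[0.5682 0.084  0.1762] [3.86 1.59 2.22] [-0.03 -0.17 -0.03]
cm [17.52 -7.6   7.55]
dr [ 2.000e-02  8.000e-02 -2.209e+01]
dr [ 0.06 -0.02  7.91]
```

send_rows --dr '[[0,0,8],[0,0,8],[0,0,8],[0,0,8],[0,0,8],[0,0,8],[0,0,8],[0,0,8]]' --xyz '[[17.5,-7.6,0],[17.5,-7.6,0],[17.5,-7.6,0],[17.5,-7.6,3],[17.5,-7.6,7],[17.5,-7.6,7],[17.5,-7.6,7],[17.5,-7.6,7]]' --jaw '[0,0,0,0,0,0,0,0]'

```text
time_s: 23.3
eef_pos: [0.5039, 0.2645, 0.1009]
eef_rot: [0.0, 0.943, 0.332, 0.002]
wrist_force: [0.2, -0.0, 0.3]
opening: 0.002
grasp_force: 0.0
```

```bash
python3 lev.py 129.3 .007 .045; python3 - <<'E'
from h import *
im=ctrl.camera("wrist");w=im[:,:,::-1]
s=cv2.resize(ctrl.camera("scene")[170:280,225:365][:,:,::-1],(489,384),interpolation=cv2.INTER_CUBIC)
cv2.imwrite("pics/w5.png",cv2.resize(np.hstack([w[:,100:410],s]),(799,384)))
E
```

```text
[0.5027225 0.2631161]
[0.5039 0.2645 0.1009] [ 0.24 -0.02  0.3 ] [-0.03 -0.01  0.  ]
cm [-0.2   0.03  5.59]
dr [-5.000e-02 -2.000e-02  2.991e+01]
dr [ 0.01 -0.03 -0.09]
```

View pics/w5.png

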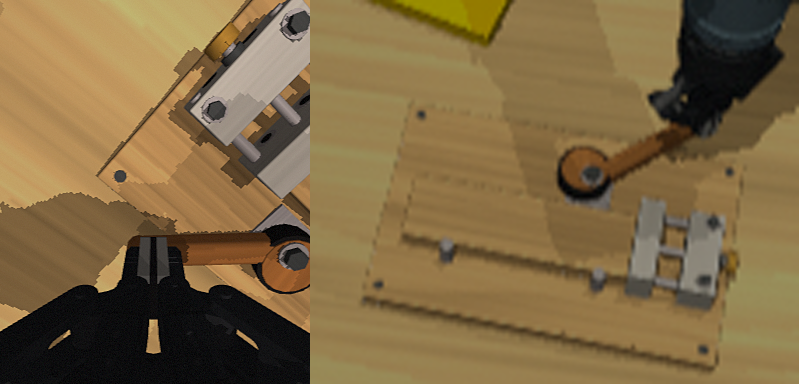

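```bash
python3 - <<'E'
from h import *
c=ctrl.calibration("wrist");o=ctrl.get_obs();r=toolrot(o)
for u,v in[(300,234),(300,260),(240,236),(395,258)]:
    z=.052 if u==395 else .042
    p=ray(c,u,v,z);print((u,v),p.round(4),"tool mm",(r.inv().apply(p-o["eef_pos"])*1e3).round(1))
E
```

```text
(300, 234) [0.5143 0.2338 0.042 ] tool mm [-10.8  30.6  58.4]
(300, 260) [0.4993 0.2206 0.042 ] tool mm [-30.9  31.6  58.4]
(240, 236) [0.488  0.2644 0.042 ] tool mm [-12.3  -9.7  58.4]
(395, 258) [0.5429 0.1783 0.052 ] tool mm [-23.3  91.9  48.4]
```

The left half of the picture (wrist) shows the lever just on the -x side of the fingertips, and the scene half shows the rail home. I'll shift +8 mm in tool x before descending.

send_rows --dr '[[0,0,0],[0,0,0],[0,0,0],[0,0,0],[0,0,0],[0,0,0],[0,0,0],[0,0,0]]' --xyz '[[0.8,0,0],[0.8,0,0],[0.8,0,2],[0.8,0,4],[0.8,0,5],[0.8,0,5.4],[0.8,0,5.4],[0.8,0,5.4]]' --jaw '[0,0,0,0,0,0,0,0]'

```text
time_s: 24.4
eef_pos: [0.5091, 0.2696, 0.0454]
eef_rot: [0.0, 0.944, 0.331, 0.001]
wrist_force: [0.1, 0.0, 0.0]
opening: 0.001
grasp_force: 0.0
```

```bash
python3 lev.py 160 0 .046
```

```text
[0.4595696  0.22378577]
[0.5091 0.2696 0.0454] [0.14 0.03 0.03] [0.   0.03 0.  ]
cm [-6.73  0.48 -0.07]
dr [-1.000e-02 -1.000e-02  2.478e+01]
dr [ 0.01 -0.01 -5.22]
```

```bash
cat > arc.py <<'E'
import sys
from lev import *
o=ctrl.get_obs();r=toolrot(o);gap=float(sys.argv[1])
for phi in map(float,sys.argv[2:]):
    d=r.inv().apply(np.r_[tgt(phi,gap),.0454]-o["eef_pos"])*100
    y=r.apply([0,1,0]);cur=np.degrees(np.arctan2(y[1],y[0]));print(phi,d.round(2),"dr",round(-(((phi-cur)+90)%180-90)/6,2))
E
python3 arc.py 0 129.3 135 141 147 153 159 165 171 177
```

```text
129.3 [-1.61  0.12 -0.  ] dr -0.1
135.0 [-2.56 -0.02 -0.  ] dr -1.05
141.0 [-3.58 -0.07 -0.  ] dr -2.05
147.0 [-4.59 -0.01 -0.  ] dr -3.05
153.0 [-5.59  0.16 -0.01] dr -4.05
159.0 [-6.57  0.43 -0.01] dr -5.05
165.0 [-7.52  0.8  -0.01] dr -6.05
171.0 [-8.42  1.27 -0.01] dr -7.05
177.0 [-9.27  1.82 -0.01] dr -8.05
```

send_rows --dr '[[0,0,-0.1],[0,0,-1],[0,0,-2],[0,0,-3],[0,0,-4],[0,0,-5],[0,0,-6],[0,0,-6]]' --xyz '[[-1.4,0.1,0],[-2.5,0,0],[-3.6,0,0],[-4.6,0,0],[-5.6,0.2,0],[-6.6,0.4,0],[-7.5,0.8,0],[-7.5,0.8,0]]' --jaw '[0,0,0,0,0,0,0,0]'

```text
time_s: 25.4
eef_pos: [0.4548, 0.2159, 0.0454]
eef_rot: [0.0, 0.795, 0.606, 0.0]
wrist_force: [0.6, 0.2, -0.3]
opening: -0.003
grasp_force: 0.0
```

```bash
python3 lev.py 165 0 .046; python3 arc.py 0 168 171 174 177 180 183 186
```

```text
[0.45541343 0.21640633]
[0.4548 0.2159 0.0454] [ 0.59  0.21 -0.3 ] [-0.01  0.03  0.02]
cm [ 0.07  0.04 -0.06]
dr [-1.000e-02 -1.000e-02  2.994e+01]
dr [ 0.01 -0.   -0.06]
168.0 [-0.43 -0.05  0.  ] dr -0.56
171.0 [-0.94 -0.11  0.  ] dr -1.06
174.0 [-1.44 -0.15 -0.  ] dr -1.56
177.0 [-1.95 -0.15 -0.  ] dr -2.06
180.0 [-2.46 -0.14 -0.  ] dr -2.56
183.0 [-2.97 -0.09 -0.  ] dr -3.06
186.0 [-3.47 -0.02 -0.  ] dr -3.56
```

send_rows --dr '[[0,0,-0.5],[0,0,-0.8],[0,0,-1.1],[0,0,-1.3],[0,0,-1.6],[0,0,-1.8],[0,0,-2.1],[0,0,-2.1]]' --xyz '[[-0.4,-0.05,0],[-0.7,-0.1,0],[-0.95,-0.1,0],[-1.2,-0.15,0],[-1.45,-0.15,0],[-1.7,-0.15,0],[-1.95,-0.15,0],[-2,-0.15,0]]' --jaw '[0,0,0,0,0,0,0,0]'

```text
time_s: 26.4
eef_pos: [0.4484, 0.1973, 0.0448]
eef_rot: [0.0, 0.724, 0.69, 0.0]
wrist_force: [1.2, 3.9, 1.6]
opening: 0.0
grasp_force: 1.9
```

```bash
python3 arc.py 0 177 179 180 181 183 185 187 189
```

```text
177.0 [ 0.02 -0.02 -0.06] dr 0.05
179.0 [-0.31 -0.09 -0.06] dr -0.28
180.0 [-0.48 -0.12 -0.06] dr -0.45
181.0 [-0.65 -0.14 -0.06] dr -0.62
183.0 [-0.99 -0.18 -0.06] dr -0.95
185.0 [-1.32 -0.22 -0.06] dr -1.28
187.0 [-1.66 -0.23 -0.06] dr -1.62
189.0 [-2.   -0.24 -0.06] dr -1.95
```

send_rows --dr '[[0,0,-0.1],[0,0,-0.2],[0,0,-0.3],[0,0,-0.4],[0,0,-0.5],[0,0,-0.6],[0,0,-0.8],[0,0,-0.9]]' --xyz '[[-0.1,0,-0.05],[-0.2,-0.05,-0.05],[-0.3,-0.1,-0.05],[-0.4,-0.1,-0.05],[-0.5,-0.1,-0.05],[-0.65,-0.15,-0.05],[-0.8,-0.15,-0.05],[-1,-0.2,-0.05]]' --jaw '[0,0,0,0,0,0,0,0]'

```text
time_s: 27.4
eef_pos: [0.4459, 0.1874, 0.0453]
eef_rot: [0.0, 0.69, 0.724, 0.0]
wrist_force: [1.2, 4.3, -1.0]
opening: -0.004
grasp_force: 1.8
```

send_rows --dr '[[0,0,-0.1],[0,0,-0.2],[0,0,-0.2],[0,0,-0.3],[0,0,-0.4],[0,0,-0.5],[0,0,-0.6],[0,0,-0.6]]' --xyz '[[-0.1,0,0],[-0.2,0,0],[-0.25,0,0],[-0.3,-0.05,0],[-0.4,-0.05,0],[-0.5,-0.05,0],[-0.6,-0.05,0],[-0.65,-0.05,0]]' --jaw '[0,0,0,0,0,0,0,0]'

```text
time_s: 28.4
eef_pos: [0.4454, 0.1809, 0.0452]
eef_rot: [-0.0, 0.667, 0.745, -0.0]
wrist_force: [-1.5, 4.6, 1.1]
opening: -0.004
grasp_force: 1.9
```

```bash
cat >> lev.py <<'E'
    print("tool force",toolrot(o).inv().apply(o["wrist_force"]).round(2))
E
python3 lev.py 187 0 .045
```

```text
[0.44527073 0.18077334]
[0.4454 0.1809 0.0452] [-1.45  4.55  1.09] [ 0.61  0.07 -0.  ]
cm [-0.02 -0.01  0.02]
dr [0.000e+00 1.000e-02 2.988e+01]
dr [-0.01  0.   -0.12]
tool force [ 4.69 -0.94 -1.09]
```

send_rows --dr '[[0,0,-0.1],[0,0,-0.2],[0,0,-0.3],[0,0,-0.4],[0,0,-0.5],[0,0,-0.6],[0,0,-0.7],[0,0,-0.7]]' --xyz '[[-0.1,0,0],[-0.2,0,0],[-0.3,-0.05,0],[-0.4,-0.05,0],[-0.5,-0.05,0],[-0.6,-0.05,0],[-0.7,-0.05,0],[-0.7,-0.05,0]]' --jaw '[0,0,0,0,0,0,0,0]'

```text
time_s: 29.4
eef_pos: [0.4456, 0.1739, 0.0451]
eef_rot: [-0.0, 0.639, 0.769, -0.0]
wrist_force: [-3.1, 3.2, 0.8]
opening: -0.002
grasp_force: 1.7
```

```bash
python3 lev.py 191 0 .045
```

```text
[0.44492924 0.17400569]
[0.4456 0.1739 0.0451] [-3.07  3.25  0.8 ] [0.48 0.52 0.01]
cm [ 0.03 -0.06  0.01]
dr [0.000e+00 1.000e-02 2.992e+01]
dr [-0.01  0.   -0.08]
tool force [ 3.75 -2.42 -0.8 ]
```

send_rows --dr '[[0,0,-0.1],[0,0,-0.2],[0,0,-0.3],[0,0,-0.4],[0,0,-0.5],[0,0,-0.6],[0,0,-0.7],[0,0,-0.7]]' --xyz '[[-0.1,-0.1,0],[-0.2,-0.1,0],[-0.3,-0.1,0],[-0.4,-0.1,0],[-0.5,-0.1,0],[-0.6,-0.1,0],[-0.7,-0.1,0],[-0.7,-0.1,0]]' --jaw '[0,0,0,0,0,0,0,0]'

```text
time_s: 30.4
eef_pos: [0.4459, 0.1668, 0.0452]
eef_rot: [-0.0, 0.611, 0.792, -0.0]
wrist_force: [-3.7, 3.5, -1.0]
opening: 0.004
grasp_force: 1.6
```

```bash
python3 lev.py 195 0 .045
```

```text
[0.44506067 0.16723071]
[0.4459 0.1668 0.0452] [-3.67  3.49 -0.97] [0.49 0.53 0.03]
cm [ 0.06 -0.07  0.02]
dr [0.000e+00 1.000e-02 2.995e+01]
dr [-0.01  0.   -0.05]
tool force [ 4.31 -2.67  0.97]
```

send_rows --dr '[[0,0,-0.1],[0,0,-0.1],[0,0,-0.2],[0,0,-0.2],[0,0,-0.3],[0,0,-0.4],[0,0,-0.4],[0,0,-0.4]]' --xyz '[[-0.05,-0.1,0],[-0.1,-0.1,0],[-0.15,-0.1,0],[-0.2,-0.1,0],[-0.3,-0.1,0],[-0.4,-0.1,0],[-0.4,-0.1,0],[-0.4,-0.1,0]]' --jaw '[0,0,0,0,0,0,0,0]'

```text
time_s: 31.4
eef_pos: [0.4462, 0.1627, 0.0453]
eef_rot: [0.0, 0.594, 0.804, -0.0]
wrist_force: [-1.1, 2.6, -0.9]
opening: -0.003
grasp_force: 1.4
```

```bash
python3 lev.py 197.5 0 .045
```

```text
[0.44538277 0.16300729]
[0.4462 0.1627 0.0453] [-1.1   2.6  -0.88] [ 0.4   0.4  -0.05]
cm [ 0.05 -0.07  0.03]
dr [ 0.    0.   29.93]
dr [-0.    0.   -0.07]
tool force [ 2.81 -0.29  0.88]
```

send_rows --dr '[[0,0,-0.1],[0,0,-0.2],[0,0,-0.2],[0,0,-0.3],[0,0,-0.3],[0,0,-0.4],[0,0,-0.5],[0,0,-0.5]]' --xyz '[[-0.1,-0.05,0],[-0.15,-0.05,0],[-0.2,-0.05,0],[-0.25,-0.05,0],[-0.3,-0.05,0],[-0.4,-0.05,0],[-0.5,-0.05,0],[-0.5,-0.05,0]]' --jaw '[0,0,0,0,0,0,0,0]'

```text
time_s: 32.4
eef_pos: [0.4466, 0.1583, 0.0452]
eef_rot: [-0.001, 0.573, 0.82, -0.0]
wrist_force: [-3.4, 6.5, 0.4]
opening: 0.0
grasp_force: 3.5
```

```bash
python3 lev.py 200.5 0 .045
```

```text
[0.44601199 0.15796374]
[0.4466 0.1583 0.0452] [-3.4   6.5   0.37] [1.01 0.6  0.02]
cm [-0.01 -0.07  0.02]
dr [-2.000e-02  1.000e-02  2.993e+01]
dr [-0.01 -0.01 -0.07]
tool force [ 7.27 -0.96 -0.36]
```

send_rows --dr '[[0,0,-0.05],[0,0,-0.05],[0,0,-0.1],[0,0,-0.1],[0,0,-0.1],[0,0,-0.1],[0,0,-0.1],[0,0,-0.1]]' --xyz '[[-0.03,0,0],[-0.05,0,0],[-0.08,0,0],[-0.1,0,0],[-0.1,0,0],[-0.1,0,0],[-0.1,0,0],[-0.1,0,0]]' --jaw '[0,0,0,0,0,0,0,0]'

```text
time_s: 33.4
eef_pos: [0.4467, 0.1575, 0.0452]
eef_rot: [-0.001, 0.569, 0.823, -0.0]
wrist_force: [-4.6, 8.2, 1.0]
opening: -0.002
grasp_force: 4.2
```

```bash
python3 lev.py 201 0 .045
```

```text
[0.4461425  0.15712665]
[0.4467 0.1575 0.0452] [-4.58  8.17  1.03] [1.14 0.78 0.  ]
cm [-0.02 -0.07  0.02]
dr [-2.000e-02  2.000e-02  2.995e+01]
dr [-0.01 -0.01 -0.05]
tool force [ 9.26 -1.4  -1.02]
```

send_rows --dr '[[0,0,0],[0,0,0],[0,0,0],[0,0,0],[0,0,0],[0,0,0],[0,0,0],[0,0,0]]' --xyz '[[0.3,0,0],[0.8,0,0],[1.5,0,0],[2,0,0],[2,0,-3],[2,0,-8],[2,0,-13],[4,-6,-18]]' --jaw '[0,0,0,0,0,0,0,0]'

```text
time_s: 34.4
eef_pos: [0.3937, 0.1738, 0.217]
eef_rot: [0.002, 0.569, 0.822, 0.001]
wrist_force: [-0.9, 0.1, 0.1]
opening: -0.0
grasp_force: 0.0
```

```bash
python3 - <<'E'
from h import *
s=cv2.resize(ctrl.camera("scene")[170:285,225:365][:,:,::-1],None,fx=5,fy=5,interpolation=cv2.INTER_CUBIC)
cv2.imwrite("pics/s6.png",s)
E
```

```text
(no output)
```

View pics/s6.png

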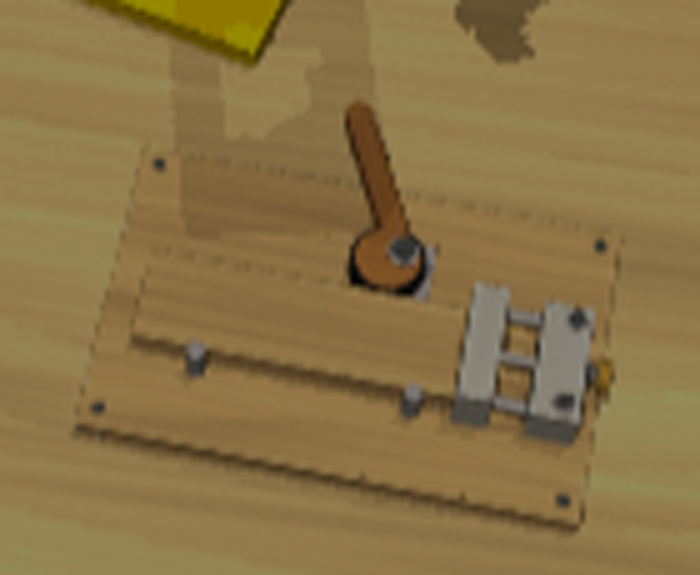

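The picture shows the rail against both dowels (195,352) and (412,395) with its end at the guide block (460,370). The cam at (388,262) is pressed on it, the lever is swung to (357,110), and the arm is clear.

```bash
python3 -c "
from bench import ctrl
print(ctrl.hand_in())"
```

```text
the job is handed in; nothing more can be done
None
```

The rail is in the jig, pressed against both dowels and the guide block, and the cam is clamped at about 9 N on the lever. The final picture shows it still in place with the arm clear, and I handed the job in at about 34 s. No verdict came back.

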